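# Counterweights onto the microphone boom

### The arm

A 6-joint arm with a two-finger parallel gripper is mounted at the origin on the work surface. World frame = base frame: x ahead of the robot, y to its left, z up, the work surface at z = 0. Lengths are in m, angles in rad, forces in N, time in s.
With the tool pointing down it reaches from about 0.275 to 0.875 m from the base axis. Payload 12.5 kg.
Tool frame: the origin (TCP) lies midway between the tips of the shut fingers; the grasp point (between the pads) lies 19 mm behind it; z points along the fingers, y is the line along which they close (so a half turn about z gives the same grasp; the last joint's range is limited). The gripper opens to 85 mm and grips with 20 to 120 N. Pads are 22 mm wide; open, the fingers measure 114 mm over their backs; the gripper's body (76 mm by 85 mm) begins 54 mm behind the grasp point. The pads swing forward as they close: fully open they stand 13 mm farther back than shut.
Start: joints at [-1.4, 0.351, 1.652, -0, 1.139, -0.085], TCP at [0.139, -0.532, 0.231] pointing down, gripper open.
Joint ranges: [-2.75, 2.75], [-0.79, 2.1], [0.01, 2.65], [-1.57, 4.71], [0.07, 3.14], [-2.87, 2.87]. Speed limits (rad/s): [2.22, 2.22, 2.79, 3.14, 3.14, 3.14].

### API

Orientations are given as a 3x3 rotation matrix whose columns are the frame's x, y, z axes.
In Python, from bench import robot, optics gives the robot as it stands. Calls block until the motion is done:
- robot.move_pose(position, orientation): joint-space move of the TCP to a pose.
- robot.move_l(position, ori=None, feed=0.15, threshold=None): straight line of the TCP; ori=None keeps the orientation; feed is the mean speed in m/s. With threshold (N) it stops when the force on the tool has changed by that much, and returns True; else False.
- robot.movej(angles): joint-space move.
- robot.let_go() and robot.close(newtons=None): open the fingers fully, or close them until they stop; newtons is the grip in N (None keeps the last).
- robot.pause(seconds).
- robot.ik(position, orientation): joint angles nearest the present ones, or None.
- robot.observe(): the state.
- optics.camera(name): name is "side" or "top"; returns the picture (480x640x3 uint8, red, green, blue); there is no depth.
- optics.camera_model(name): a dict with "fx", "fy", "cx", "cy" (pixels), "R" (3x3) and "t" (3): a world point X has camera coordinates R X + t. Camera axes: x right, y down, z forward; pixel columns grow to the right and rows downward; lengths in m; the calibration is good to about 2 mm. A picture is of the moment at which its call begins. camera_model takes no time and is no camera call.
A pose or a line that the arm cannot do raises robot.MotionError and nothing moves.
- robot.hand_in(): hands the job in; it is judged then, once.
Trained networks look in the newest picture that a camera, given by its name, has taken for a name from the list of things; names that differ only in an ending like _2 or _b are one class to them, and where a whole thing is asked for, a point or a joint stands for the part that bears it (a point fixed in the world has none). Each returns a list of dicts, best first, with "score" (0 to 1); they miss things now and then, are a little off and sometimes report something else, mostly with a low value. They report only what shows in the picture. A call takes as long as a camera call.
- optics.spot_in(camera, name): "xy" ([column, row] in pixels, amid what is visible of it).
- optics.pinpoint(camera, name): "xy" ([column, row] in pixels: a listed point, or the origin of a listed thing).
The state is a dict: "clock": time; "joint_positions": joint angles; "dq": joint speeds; "effort": joint torques, N m; "tool_pos": TCP position; "tcp_rot": TCP orientation; "force": force on the tool from outside, world axes, zero at the start; "ft_torque": the same for the moment, N m; "width": finger opening in m; "gripper_force": force on a finger pad.
Only numpy, scipy, OpenCV 4.12 (cv2) and the standard library are available. Lean on these libraries where they do the work, as an engineer would, in place of code of your own. Each camera call takes 0.05 s, during which the arm holds its last target. There are 200 camera calls.

### The job

Balance the microphone boom: thread the three counterweights onto its bare tail rod one after another and slide them up to the flange, the large black one first, then the medium blue one, then the small white one, and finally slip the red end cap onto the rod's end, pushed fully home. Let go of everything, and do not disturb the other things on the desk.

Things in the scene. Friction and masses are not known exactly. Their poses are not given: they have to be found in the camera images.
- boom_stand: Microphone boom stand, fixed: round dark base 150 mm across, 18 mm high (origin: centre of its underside), post, black 40 x 44 x 44 mm clamp on top with a 40 mm round black flange. From it a bare level aluminium tail rod runs along the stand's -y; the black shock mount with microphone is on the +y side, to 230 mm from the post and 220 mm above the desk.
- rod_root (a point): Point on the rod's axis at the outer face of the black flange, where the bare rod begins, 170 mm above the desk. Axes as the stand's: the rod leaves along -y, z up.
- rod_tip (a point): Point on the rod's axis at its free end, 172 mm from rod_root along the stand's -y. The rod is 14 mm thick, its last 6 mm tapering to 8 mm. Three 40 mm weights take 120 mm; the cap covers the last 45 mm.
- weight_large: Large black counterweight, a painted block, about 350 g give or take a third: 56 mm wide (x), 40 mm thick (y), 80 mm tall (z), standing on the desk. A round 26 mm hole runs right through its thickness along its y axis (bright rim at each mouth), its centre 50 mm above the underside. Either y direction can face the rod. Origin: centre of the underside.
- large_hole (a point): Centre of the large weight's hole, mid-thickness; axes as the weight's.
- weight_medium: Medium blue counterweight, a painted block, about 250 g give or take a third: 50 mm wide (x), 40 mm thick (y), 70 mm tall (z), standing on the desk. A round 26 mm hole runs right through its thickness along its y axis (bright rim at each mouth), its centre 44 mm above the underside. Either y direction can face the rod. Origin: centre of the underside.
- medium_hole (a point): Centre of the medium weight's hole, mid-thickness; axes as the weight's.
- weight_small: Small white counterweight, a painted block, about 180 g give or take a third: 44 mm wide (x), 40 mm thick (y), 60 mm tall (z), standing on the desk. A round 26 mm hole runs right through its thickness along its y axis (bright rim at each mouth), its centre 38 mm above the underside. Either y direction can face the rod. Origin: centre of the underside.
- small_hole (a point): Centre of the small weight's hole, mid-thickness; axes as the weight's.
- end_cap: Red plastic end cap, a 70 g block 44 mm wide (x), 60 mm long (y), 44 mm high (z), standing on the desk; origin: centre of the underside. A blind round bore, 20 mm wide and 45 mm deep, opens in its +y face (white rim), 22 mm above the underside. It slips loosely over the rod and rests on it; the rod's end meets the bore's floor.
- cap_mouth (a point): Centre of the bore's mouth, in the cap's +y face; axes as the cap's.
- cap_floor (a point): Centre of the bore's floor, 45 mm in from the mouth along -y, 15 mm past the middle of the cap's length, towards its closed end. Meets rod_tip when the cap is fully home.
- pencil_holder: Pink ceramic pencil holder, 78 mm across, 100 mm high, with pencils to about 170 mm; loose, leave alone. Origin: centre of the underside.
- dragon: Green plastic dragon figurine, base 60 x 70 mm, 105 mm high; loose, leave alone. Origin: centre of the underside.
- mug: White mug, 80 mm across, 90 mm high, handle at its +y; loose, leave alone. Origin: centre of the underside.
- tape_roll: Yellow roll of tape lying flat, 90 mm across, 22 mm high; loose, leave alone. Origin: centre of the underside.
- mouse: Grey computer mouse, 110 x 60 x 34 mm; loose, leave alone. Origin: centre of the underside.

How it is judged:
On the way, in this order (a step that is already met when the one before it is completed fails the run):
1. the large weight is wholly on the rod (x of large_hole in the frame of rod_root between -0.011 and 0.011 m and z of large_hole in the frame of rod_root between -0.013 and 0.011 m and y of large_hole in the frame of rod_root between -0.146 and 0 m), for 0.1 s.
2. the medium weight is wholly on the rod (x of medium_hole in the frame of rod_root between -0.011 and 0.011 m and z of medium_hole in the frame of rod_root between -0.013 and 0.011 m and y of medium_hole in the frame of rod_root between -0.146 and 0 m), for 0.1 s.
3. the small weight is wholly on the rod (x of small_hole in the frame of rod_root between -0.011 and 0.011 m and z of small_hole in the frame of rod_root between -0.013 and 0.011 m and y of small_hole in the frame of rod_root between -0.146 and 0 m), for 0.1 s.
4. the end cap is home on the rod's end (x of cap_floor in the frame of rod_root between -0.011 and 0.011 m and z of cap_floor in the frame of rod_root between -0.013 and 0.011 m and y of cap_floor in the frame of rod_root between -0.182 and -0.165 m and angle between the y axis of end_cap and the y axis of boom_stand, either way round below 0.3 rad), for 0.2 s.
At the end, for the whole second after the job is handed in: All three weights hang on the rod in the order large, medium, small from the flange, packed with no more than about 16 mm of play each, the end cap is on the rod's end with the bore's floor within 10 mm of the tip (within 0.3 rad of the rod's direction), and all four are at rest (under 30 mm/s) (all of step 4 and x of large_hole in the frame of rod_root between -0.011 and 0.011 m and z of large_hole in the frame of rod_root between -0.013 and 0.011 m and y of large_hole in the frame of rod_root between -0.036 and -0.016 m and x of medium_hole in the frame of rod_root between -0.011 and 0.011 m and z of medium_hole in the frame of rod_root between -0.013 and 0.011 m and y of medium_hole in the frame of rod_root between -0.076 and -0.056 m and x of small_hole in the frame of rod_root between -0.011 and 0.011 m and z of small_hole in the frame of rod_root between -0.013 and 0.011 m and y of small_hole in the frame of rod_root between -0.116 and -0.096 m and linear speed of each of weight_large, weight_medium, weight_small, end_cap below 0.03 m/s); the robot touches nothing.
It fails at once if a bystander (pencil holder, dragon, mug, tape roll or mouse) is moved by more than 25 mm (distance of any of pencil_holder, dragon, mug, tape_roll, mouse from where it was at the start of the episode above 0.025 m).
It also fails if it takes over 72 s, if anything falls off the work surface, if the arm or the gripper's body presses on something with over 40 N, if the wrist force passes 120 N, or if a joint passes its speed limit or range.

## Working session

There is one attempt and no reset: what is moved stays moved. The work goes in short steps, each a Python script; the robot and the scene stay as the last script left them, time stands still between calls to the robot, and variables do not carry over. Pictures are saved under pics/ and viewed, at most 10 in all, crops included, and the job is handed in when it is done.

```bash
ls; mkdir -p pics; python3 - <<'E'
from bench import robot, optics
import cv2,numpy as np
for c in("top","side"):
    im=optics.camera(c); cv2.imwrite(f"pics/{c}0.png",im[:,:,::-1])
    m=optics.camera_model(c); print(c,{k:np.round(v,3).tolist() for k,v in m.items()})
    for n in ["boom_stand","rod_root","rod_tip","weight_large","large_hole","weight_medium","medium_hole","weight_small","small_hole","end_cap","cap_mouth","cap_floor","pencil_holder","dragon","mug","tape_roll","mouse"]:
        print(n,[(np.round(d["xy"],1).tolist(),round(d["score"],2)) for d in optics.pinpoint(c,n)[:2]])
print(robot.observe()["clock"])
E
```

```text
bench.py
pics
top {'fx': 573.616, 'fy': 573.616, 'cx': 314.982, 'cy': 244.459, 'R': [[-0.03, -1.0, -0.001], [-0.999, 0.03, -0.039], [0.04, 0.0, -0.999]], 't': [-0.042, 0.582, 1.261]}
boom_stand [([196.7, 242.9], 0.67)]
rod_root [([194.4, 235.6], 0.82)]
rod_tip [([284.9, 221.6], 0.74)]
weight_large [([387.4, 243.0], 0.66)]
large_hole [([389.4, 242.1], 0.67), ([426.4, 310.8], 0.66)]
weight_medium [([431.6, 311.3], 0.87)]
medium_hole [([433.3, 310.9], 0.85), ([282.6, 221.7], 0.41)]
weight_small [([340.9, 309.6], 0.72)]
small_hole [([337.7, 311.3], 0.81)]
end_cap [([446.3, 231.4], 0.61)]
cap_mouth [([437.7, 234.9], 0.68), ([446.3, 234.8], 0.6)]
cap_floor [([457.2, 227.7], 0.64), ([341.3, 313.0], 0.44)]
pencil_holder [([227.4, 165.9], 0.57)]
dragon [([289.9, 147.7], 0.64), ([433.8, 317.5], 0.43)]
mug [([197.8, 344.6], 0.88)]
tape_roll [([364.2, 147.8], 0.79), ([195.7, 237.1], 0.32)]
mouse [([282.0, 328.8], 0.82)]
side {'fx': 537.432, 'fy': 537.432, 'cx': 314.801, 'cy': 237.373, 'R': [[-0.977, -0.215, -0.008], [-0.124, 0.595, -0.794], [0.176, -0.774, -0.608]], 't': [0.542, 0.212, 0.847]}
boom_stand [([268.7, 409.5], 0.73), ([408.9, 346.1], 0.25)]
rod_root []
rod_tip [([275.4, 239.2], 0.65)]
weight_large [([325.7, 241.7], 0.9)]
large_hole [([325.9, 225.3], 0.58)]
weight_medium [([405.8, 224.0], 0.66), ([410.0, 206.0], 0.57)]
medium_hole [([388.3, 285.5], 0.47)]
weight_small [([390.7, 283.1], 0.67)]
small_hole [([392.4, 269.0], 0.63)]
end_cap [([331.1, 201.9], 0.85)]
cap_mouth [([334.3, 201.5], 0.59)]
cap_floor [([331.5, 191.3], 0.7), ([331.3, 203.3], 0.6)]
pencil_holder [([174.3, 354.3], 0.83), ([225.8, 235.2], 0.25)]
dragon [([194.4, 291.9], 0.88)]
mug []
tape_roll [([225.5, 240.1], 0.67)]
mouse [([409.6, 344.5], 0.55), ([188.3, 291.0], 0.27)]
1.8
```

View pics/top0.png

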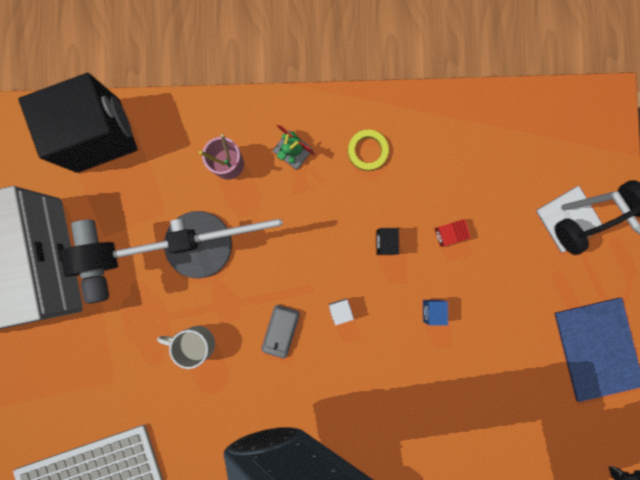

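View pics/side0.png

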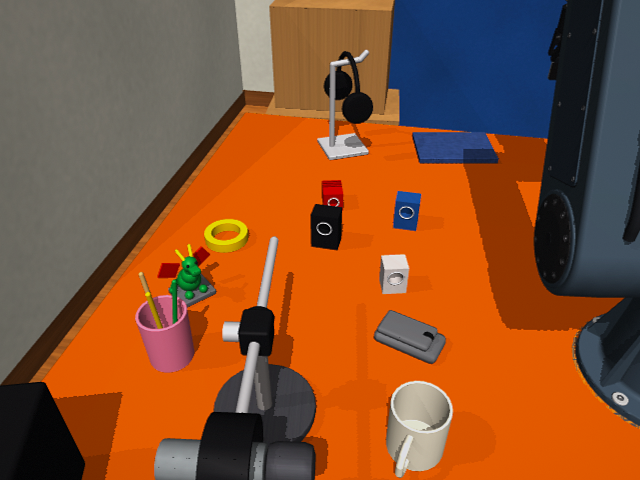

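The top view shows the rod running from the flange at about (200,238) to its tip at (282,222). Black is at (388,241), red at (452,233), blue at (436,312) and white at (342,312). In the side view all the hole mouths face the stand, and the cap is partly hidden behind the black weight. I'll refine the poses by fitting silhouettes in both cameras.

```bash
cat > vis.py <<'E'
import cv2,numpy as np
from scipy.optimize import minimize
from bench import optics
CAMS=("top","side"); M={c:optics.camera_model(c) for c in CAMS}
def proj(c,P):
    m=M[c]; q=np.atleast_2d(P)@np.array(m["R"]).T+m["t"]
    return np.c_[q[:,0]/q[:,2]*m["fx"]+m["cx"],q[:,1]/q[:,2]*m["fy"]+m["cy"]]
def ray(c,xy,z):
    m=M[c]; R=np.array(m["R"]); C=-R.T@m["t"]
    d=R.T@[(xy[0]-m["cx"])/m["fx"],(xy[1]-m["cy"])/m["fy"],1]
    return C+d*(z-C[2])/d[2]
def pts(size,z0,x,y,yaw):
    w,l,h=size; u=np.array([[a,b] for a in(-w/2,w/2) for b in(-l/2,l/2)])
    c,s=np.cos(yaw),np.sin(yaw); u=u@np.array([[c,s],[-s,c]])+[x,y]
    return np.vstack([np.c_[u,[z0]*4],np.c_[u,[z0+h]*4]])
def fill(P,c,S=4):
    im=np.zeros((480*S,640*S),np.uint8)
    h=cv2.convexHull(((proj(c,P)+.5)*S-.5).astype(np.float32))
    cv2.fillConvexPoly(im,np.round(h*16).astype(np.int32),255,shift=4)
    return cv2.resize(im,(640,480),interpolation=cv2.INTER_AREA)/255.
def masks(ims):
    out={}
    for c,im in ims.items():
        h,s,v=[a.astype(int) for a in cv2.split(cv2.cvtColor(im,cv2.COLOR_RGB2HSV))]
        out[c]=dict(obj=((s<140)|(h<5)|(h>22)|(v<45)).astype(float),grey=((s<90)&(v>95)).astype(float))
    return out
def fit(mk,kind,size,z0,p0,cams=CAMS,pad=6,ignore={},free=3):
    roi={}
    for c in cams:
        r=cv2.dilate((fill(pts(size,z0,*p0),c)>0).astype(np.uint8),np.ones((2*pad+1,)*2))
        if c in ignore: r=r*(1-ignore[c])
        roi[c]=r
    f=lambda p:sum((roi[c]*np.abs(fill(pts(size,z0,*p),c)-mk[c][kind])).sum() for c in cams)
    best=None
    for dy in(-.25,0,.25):
        q=np.array(p0)+[0,0,dy]
        r=minimize(f,q,method="Nelder-Mead",options=dict(initial_simplex=np.array([q,q+[.006,0,0],q+[0,.006,0],q+[0,0,.15]]),xatol=1e-4,fatol=.05))
        if best is None or r.fun<best.fun: best=r
    return best.x,best.fun,{c:round((roi[c]*mk[c][kind]).sum()) for c in cams}
E
cat > loc.py <<'E'
from vis import *
ims={c:cv2.imread(f"pics/{c}0.png")[:,:,::-1].copy() for c in CAMS}
mk=masks(ims)
S=dict(large=(.056,.04,.08),medium=(.05,.04,.07),small=(.044,.04,.06),cap=(.044,.06,.044))
px=dict(large=(389,242),medium=(437,312),small=(342,312),cap=(453,233))
vis={}; ig={}; res={}
for n in S:
    p=ray("top",px[n],S[n][2]*.8)
    for cams in (CAMS,("top",),("side",)):
        x,e,a=fit(mk,"obj",S[n],0,[p[0],p[1],.1],cams,ignore=ig if n=="cap" else {})
        print(n,cams,x.round(4),round(e,1),a)
        if len(cams)==2: res[n]=x
    if n=="large": ig={"side":cv2.dilate((fill(pts(S[n],0,*res[n]),"side")>0).astype(np.uint8),np.ones((5,5)))}
tip=ray("top",(282.5,222),.17); root=ray("top",(200,238),.17); d=(tip-root)[:2]
print("tip",tip,"root",root,np.linalg.norm(d)); yaw=np.arctan2(-d[0]*-1,-d[1])
print("yaw",yaw); mid=(tip+root)/2
for cams in (CAMS,("top",),("side",)):
    x,e,a=fit(mk,"grey",(.014,.169,.012),.164,[*mid[:2],yaw],cams,pad=5)
    print("rod",cams,x.round(4),round(e,1),a)
    if len(cams)==2: res["rod"]=x
# triangulated tip by networks
A=ray("top",(284.9,221.6),.17),ray("side",(275.4,239.2),.17); print("tip nets",A)
import json; json.dump({k:list(v) for k,v in res.items()},open("res.json","w"))
for c in CAMS:
    im=cv2.resize(ims[c],None,fx=3,fy=3,interpolation=cv2.INTER_NEAREST)
    for n in res:
        P=pts(*((S[n],0) if n!="rod" else ((.014,.169,.012),.164)),*res[n])
        h=cv2.convexHull(((proj(c,P)+.5)*3).astype(np.float32)).astype(int); cv2.polylines(im,[h],1,(0,255,255),1)
    r=(570,600,1390,1000) if c=="top" else (690,530,1290,1000)
    cv2.imwrite(f"pics/ov_{c}.png",cv2.resize(im[r[1]:r[3],r[0]:r[2],::-1],None,fx=.97,fy=.97))
E
python3 loc.py
```

```text
large ('top', 'side') [ 0.5798 -0.217   0.0717] 307.1 {'top': 572, 'side': 1376}
large ('top',) [ 0.5819 -0.215  -0.0283] 63.2 {'top': 572}
large ('side',) [ 0.5796 -0.2211  0.0662] 175.9 {'side': 1376}
medium ('top', 'side') [ 0.4251 -0.3156 -0.031 ] 55.0 {'top': 662, 'side': 930}
medium ('top',) [ 0.4251 -0.3157 -0.0305] 21.6 {'top': 662}
medium ('side',) [ 0.4248 -0.3157 -0.0188] 30.6 {'side': 930}
small ('top', 'side') [ 0.4317 -0.1117  0.2398] 114.2 {'top': 505, 'side': 1035}
small ('top',) [ 0.4326 -0.111   0.2357] 67.3 {'top': 505}
small ('side',) [ 0.4315 -0.112   0.23  ] 35.3 {'side': 1035}
cap ('top', 'side') [ 0.5959 -0.361   0.251 ] 92.6 {'top': 610, 'side': 448}
cap ('top',) [ 0.5968 -0.3609  0.2851] 58.7 {'top': 610}
cap ('side',) [ 0.5958 -0.3619  0.2436] 25.1 {'side': 448}
tip [0.61992334 0.00259685 0.17      ] root [0.59357048 0.16369847 0.17      ] 0.1632427764478291
yaw 0.16214306589308888
rod ('top', 'side') [0.6069 0.0886 0.1591] 433.9 {'top': 665, 'side': 640}
rod ('top',) [0.6074 0.0892 0.1549] 75.5 {'top': 665}
rod ('side',) [0.6101 0.0621 0.1803] 232.4 {'side': 640}
tip nets (array([ 0.62056315, -0.00209068,  0.17      ]), array([0.6164688 , 0.00508635, 0.17      ]))
```

View pics/ov_top.png

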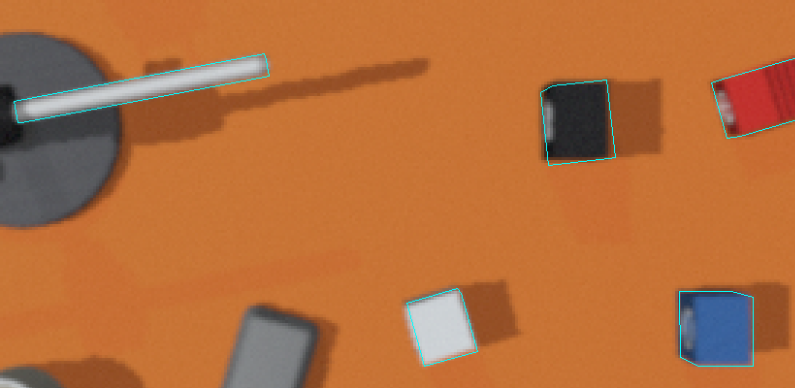

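View pics/ov_side.png

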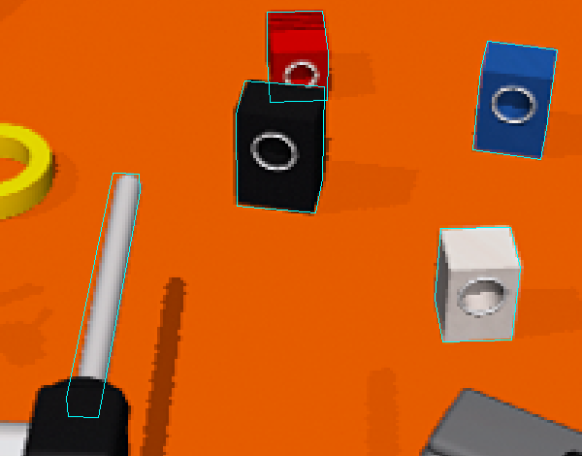

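Overlays: medium, small and cap match their outlines. Large is skewed because it overlaps the red cap in the side view, and the rod's side fit is off because the flange hides its root. I'll refit those two.

```bash
cat > loc2.py <<'E'
from vis import *
import json
res=json.load(open("res.json"))
ims={c:cv2.imread(f"pics/{c}0.png")[:,:,::-1].copy() for c in CAMS}
mk=masks(ims)
im=cv2.cvtColor(ims["side"],cv2.COLOR_RGB2HSV); red=((im[...,0]<5)|(im[...,0]>170))&(im[...,1]>140)&(im[...,2]>70)
mk["side"]["obj2"]=mk["side"]["obj"]*(1-red); mk["top"]["obj2"]=mk["top"]["obj"]
ig={"side":np.zeros((480,640),np.uint8)}; ig["side"][190:207,322:345]=1   # cap region
for cams in (CAMS,("top",),("side",)):
    x,e,a=fit(mk,"obj2",(.056,.04,.08),0,[.5815,-.2165,0.],cams,pad=5,ignore=ig); print("large",cams,x.round(4),round(e,1),a)
    if len(cams)==2: res["large"]=list(x)
igr={"side":np.zeros((480,640),np.uint8)}; igr["side"][302:]=1
mk["side"]["rod"]=mk["side"]["obj"]; mk["top"]["rod"]=mk["top"]["grey"]
for cams in (CAMS,("top",),("side",)):
    x,e,a=fit(mk,"rod",(.013,.171,.0125),.16375,[.6074,.0889,.155],cams,pad=5,ignore=igr)
    tip=x[:2]+.0858*np.array([np.sin(x[2]),-np.cos(x[2])])
    print("rod",cams,x.round(4),round(e,1),a,"tip",tip.round(4))
    if len(cams)==2: res["rod"]=list(x)
json.dump(res,open("res.json","w"))
E
python3 loc2.py
python3 - <<'E'
from bench import robot
o=robot.observe();print(o["tcp_rot"],o["width"],o["force"])
E
```

```text
large ('top', 'side') [ 0.5796 -0.2165  0.0699] 165.8 {'top': 572, 'side': 1210}
large ('top',) [ 0.5814 -0.2145 -0.0306] 61.2 {'top': 572}
large ('side',) [ 0.5797 -0.2199  0.0555] 54.2 {'side': 1210}
rod ('top', 'side') [0.6063 0.0905 0.1581] 230.2 {'top': 665, 'side': 601} tip [0.6198 0.0058]
rod ('top',) [0.6074 0.0893 0.1578] 68.5 {'top': 665} tip [0.6209 0.0046]
rod ('side',) [0.6045 0.092  0.1728] 92.3 {'side': 601} tip [0.6193 0.0074]
[[ 9.67479923e-01  2.52947815e-01  3.58470706e-05]
 [ 2.52947816e-01 -9.67479924e-01 -4.48911870e-06]
 [ 3.35458083e-05  1.34105704e-05 -9.99999999e-01]] 0.08518466042228219 [ 0.61126764  0.44788933 -0.97082711]
```

```bash
cat > act.py <<'E'
import numpy as np, json
from bench import robot
res=json.load(open("res.json"))
YR=.158; TIP=np.array([.6203,.0052]); D=np.array([-np.sin(YR),np.cos(YR)])  # D: towards flange
H=dict(large=.050,medium=.044,small=.038,cap=.022); ZP=dict(large=.034,medium=.027,small=.021,cap=.006)
def ori(yaw):
    best=None
    for s in(1,-1):
        y=s*np.array([np.cos(yaw),np.sin(yaw),0]); z=np.array([0,0,-1.]); R=np.c_[np.cross(y,z),y,z]
        q=robot.ik(np.array([*TIP-.05*D,.2]),R)
        if q is not None and (best is None or abs(q[5])<best[0]): best=(abs(q[5]),R)
    return best[1]
def say(*a):
    o=robot.observe(); print(*a,"t",round(o["clock"],1),"pos",np.round(o["tool_pos"],4),"w",round(o["width"],4),"F",np.round(o["force"],1))
def pick(n,p=None,N=60):
    x,y,yaw=p or res[n]; R=ori(yaw)
    robot.move_pose([x,y,ZP[n]+.10],R); robot.move_l([x,y,ZP[n]],feed=.2); robot.close(N); say("grip",n)
    robot.move_l([x,y,ZP[n]+.17-H[n]],feed=.2); say("lift")
def at(s,n,dz=0): # object centre at distance s from rod root
    return np.array([*(TIP+(.172-s)*D),ZP[n]+.17-H[n]+dz])
def pre(n,gap=.02):
    robot.move_pose(at(.172+(.03 if n=="cap" else .02)+gap,n),ori(YR)); say("pre")
E
cat > snap.py <<'E'
import cv2,numpy as np,sys
from vis import *
def snap(name,z=3):
    o=[]
    for c,P in (("top",(.605,.05,.17)),("side",(.605,.05,.17))):
        u,v=proj(c,[P])[0].astype(int); im=optics.camera(c)[v-70:v+70,u-65:u+65,::-1]; o.append(cv2.resize(im,None,fx=z,fy=z,interpolation=cv2.INTER_CUBIC))
    cv2.imwrite(f"pics/{name}.png",np.hstack(o))
E
python3 - <<'E'
from act import *; from snap import snap
pick("large",[.5805,-.217,.03]); pre("large"); snap("pre_large")
E
```

```text
grip large t 4.8 pos [ 0.5813 -0.2174  0.0356] w 0.0556 F [-1.6  0.4  6.2]
lift t 5.6 pos [ 0.5798 -0.2167  0.1528] w 0.0555 F [-0.2 -0.5 -2.7]
pre t 6.3 pos [ 0.6262 -0.0344  0.153 ] w 0.0555 F [-0.4 -0.2 -2.5]
```

View pics/pre_large.png

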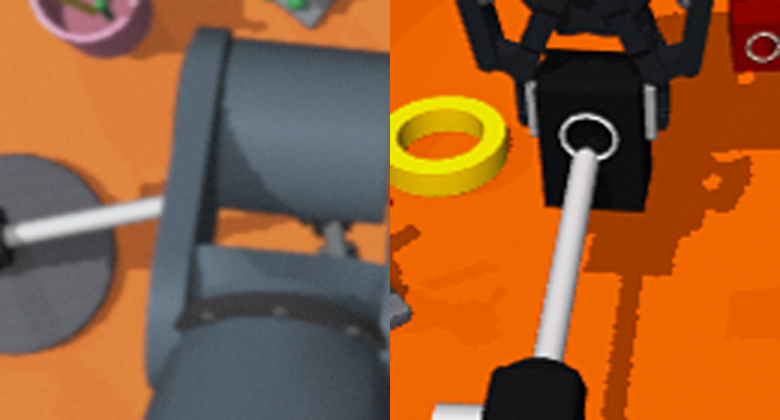

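The hole mouth in the side crop is at about (588,137). The rod axis extended lands at about (592,137), so they're aligned within 2 mm and the weight can go on.

```bash
sed -i 's/TIP=np.array(\[.6203/TIP=np.array([.6193/' act.py
cat >> act.py <<'E'
def thread(n,s,over=.004,thr=8,drop=.005):
    robot.move_l(at(.150 if n!="cap" else .185,n),feed=.08,threshold=thr) and say("EARLY CONTACT")
    hit=robot.move_l(at(s-over,n),feed=.08,threshold=thr); say("slid",n,hit)
    p=np.array(robot.observe()["tool_pos"]); print("centre s=",round(.172-(p[:2]-TIP)@D,4),"lat",round((p[:2]-TIP)@[np.cos(YR),np.sin(YR)],4))
def free(drop=.005):
    p=np.array(robot.observe()["tool_pos"]); robot.move_l(p-[0,0,drop],feed=.05,threshold=6); say("down")
    robot.let_go(); p=np.array(robot.observe()["tool_pos"]); robot.move_l(p+[0,0,.12],feed=.2); say("free")
E
python3 - <<'E'
from act import *; from snap import snap
thread("large",.02); snap("on_large")
E
```

```text
slid large True t 8.8 pos [0.5957 0.1515 0.1535] w 0.0556 F [ 0.1 -0.7 -3.6]
centre s= 0.0238 lat -0.0002
```

View pics/on_large.png

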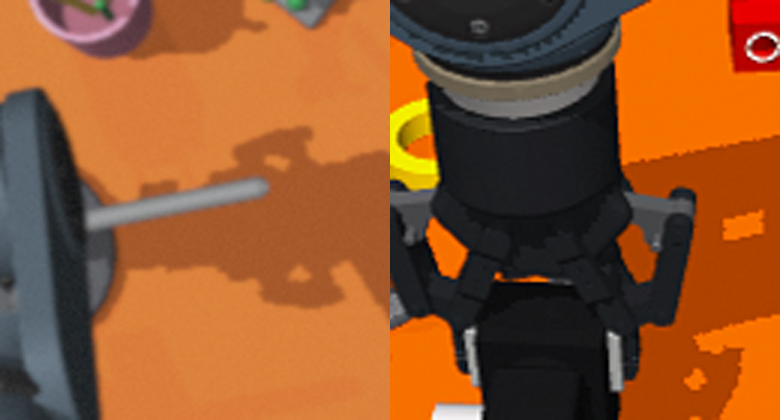

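The weight stopped against the flange at s≈24 mm, centred sideways, and the rod's free end is clear. Releasing it and fetching the medium weight.

```bash
sed -i 's/ZP\[n\]+.10\],R)/.26],R)/' act.py
python3 - <<'E'
from act import *; from snap import snap
free(); pick("medium"); pre("medium"); snap("pre_medium")
E
```

```text
down t 9.1 pos [0.596  0.1515 0.1493] w 0.0555 F [-3.1 -0.6 12.5]
free t 10.3 pos [0.5948 0.1513 0.2664] w 0.0853 F [-0.9  0.4 -0.2]
grip medium t 13.8 pos [ 0.4254 -0.3159  0.0277] w 0.0494 F [-0.9  0.8  6.1]
lift t 14.6 pos [ 0.4246 -0.3152  0.1519] w 0.0493 F [-0.6  0.2 -2.4]
pre t 15.9 pos [ 0.6252 -0.0354  0.1528] w 0.0492 F [ 0.6  0.7 -1.6]
```

View pics/pre_medium.png

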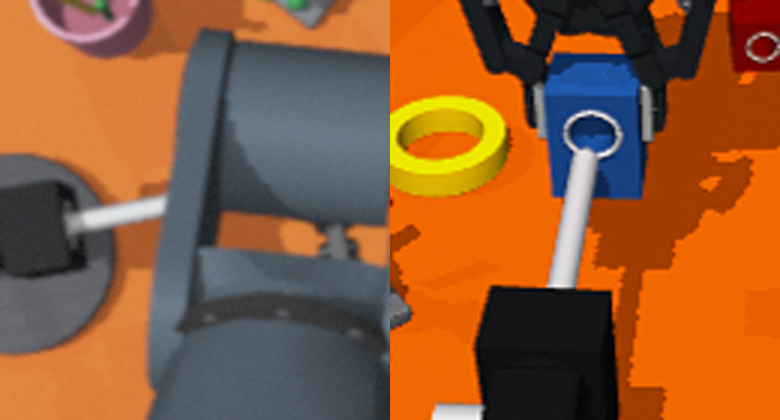

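The large weight hangs at the flange, and the blue hole at (592,134) lines up with the rod axis. Threading the medium weight, then fetching the small one.

```bash
python3 - <<'E'
from act import *; from snap import snap
thread("medium",.06); free(); pick("small"); pre("small"); snap("pre_small")
E
```

```text
slid medium True t 17.9 pos [0.6017 0.1124 0.1525] w 0.0496 F [ 0.4 -2.5 -1. ]
centre s= 0.0634 lat -0.0005
down t 18.2 pos [0.6022 0.1125 0.1477] w 0.0491 F [ 2.9 -1.2  0.9]
free t 19.4 pos [0.6011 0.1124 0.2662] w 0.0854 F [-0.4  0.5 -0.3]
grip small t 22.3 pos [ 0.432  -0.1118  0.0216] w 0.0437 F [-1.8 -0.1  8.5]
lift t 23.1 pos [ 0.4311 -0.1115  0.1521] w 0.0437 F [-0.6 -0.5 -2.2]
pre t 24.0 pos [ 0.6244 -0.0347  0.152 ] w 0.0432 F [ 0.1 -0.3 -1.6]
```

View pics/pre_small.png

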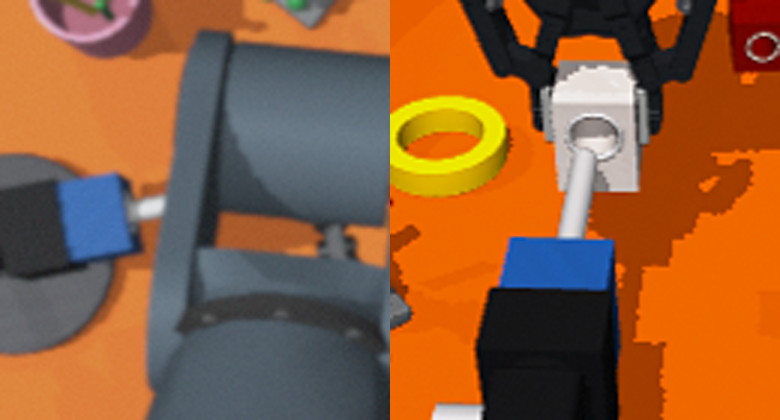

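Medium sits against large, and the white hole at (594,136) is aligned. Threading the small weight, then fetching the cap.

```bash
python3 - <<'E'
from act import *; from snap import snap
thread("small",.10); free(); pick("cap",[.596,-.361,.255],N=40); pre("cap"); snap("pre_cap")
E
```

```text
slid small True t 25.6 pos [0.608  0.0734 0.1527] w 0.0435 F [ 1.3 -4.9  0.7]
centre s= 0.1029 lat -0.0004
down t 25.8 pos [0.6083 0.0735 0.1479] w 0.0432 F [ 1.2 -6.7 -2.5]
free t 27.1 pos [0.6075 0.0736 0.2664] w 0.0851 F [ 0.9 -0.3 -0.4]
grip cap t 30.5 pos [ 0.5963 -0.3612  0.0066] w 0.0435 F [0.6 0.5 4.3]
lift t 31.4 pos [ 0.5954 -0.3606  0.1525] w 0.0435 F [ 0.2  0.1 -0.3]
pre t 32.6 pos [ 0.6273 -0.0453  0.1538] w 0.0436 F [ 0.9 -0.  -0.5]
```

View pics/pre_cap.png

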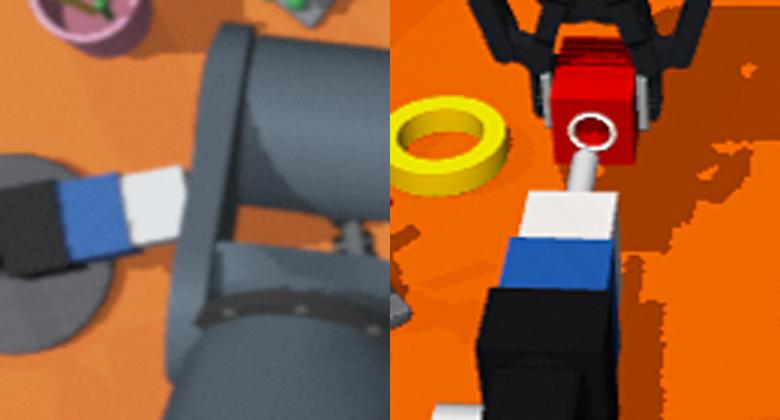

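All three weights are packed, and the bore at (592,132) is on the rod axis. Fitting the cap.

```bash
python3 - <<'E'
from act import *
thread("cap",.157,over=.006); 
E
```

```text
slid cap True t 33.7 pos [0.6167 0.0197 0.1536] w 0.0435 F [ 0.8 -0.4 -1.4]
centre s= 0.1573 lat -0.0003
```

```bash
python3 - <<'E'
from act import *; from snap import snap
free(.003)
robot.move_pose([.45,-.3,.3],ori(0)); robot.pause(.5); snap("final"); say("end")
E
```

```text
down t 34.0 pos [0.6171 0.0199 0.1517] w 0.0435 F [-3.3 -4.   8.4]
free t 35.2 pos [0.6161 0.0198 0.2691] w 0.0855 F [-0.9  0.3 -0.4]
end t 37.2 pos [ 0.45 -0.3   0.3 ] w 0.0853 F [0.3 0.2 0.9]
```

View pics/final.png

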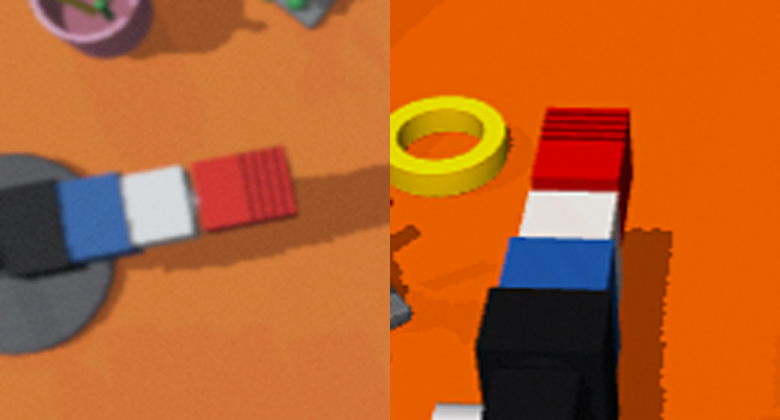

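The final picture shows black, blue and white packed from the flange. The red cap is level on the rod's end, and its closed face is about 15–18 mm past the old tip position, as expected when it is fully home.

```bash
python3 -c "
from bench import robot
print(robot.hand_in())"
```

```text
the job is handed in; nothing more can be done
None
```

The large, medium and small weights are packed on the rod from the flange out, the red cap is pushed home and everything is released; I handed the job in at about 37 s, and no verdict came back.

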